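# Lay the rest block and fit the keyed specimen bracket

### The arm

A 6-joint arm with a two-finger parallel gripper is mounted at the origin on the work surface. World frame = base frame: x ahead of the robot, y to its left, z up, the work surface at z = 0. Lengths are in m, angles in rad, forces in N, time in s.
With the tool pointing down it reaches from about 0.3 to 0.775 m from the base axis. Payload 14.6 kg.
Tool frame: the origin (TCP) lies midway between the tips of the shut fingers; the grasp point (between the pads) lies 19 mm behind it (ctrl.hold_point_z is the distance from the TCP to the grasp point, in m); z points along the fingers, x is the direction in which the jaws open and shut, and the axes are right-handed (so a half turn about z gives the same grasp; the last joint's range is limited). The gripper opens to 94 mm and grips with 3 to 60 N. Pads are 16 mm wide; open, the fingers measure 119 mm over their backs; the gripper's body (75 mm by 177 mm) begins 78 mm behind the grasp point.
Start: joints at [-1.378, 0.3, 1.521, -0, 1.321, -0.067], TCP at [0.141, -0.532, 0.205] pointing down, gripper open.
Joint ranges: [-3.03, 3.03], [-0.79, 2.21], [0.23, 2.52], [-1.04, 4.18], [0, 3.07], [-2.55, 2.55]. Speed limits (rad/s): [2.22, 2.22, 2.57, 3.14, 3.14, 3.14].

### API

Orientations are given as [roll, pitch, yaw] about the fixed x, y, z axes, in that order (R = Rz(yaw) Ry(pitch) Rx(roll)).
In Python, from station import ctrl, viewer, ticket, nets gives the robot as it stands.
- The arm moves only by the tool carry_out, never from a script. Its argument "commands" is one flat list of numbers, 7 for each row, row after row: the closure, from -1 (fully open) to 1 (shut), so that 0 is half open, then the shift along the world's x, y, z in cm, then the turn, a rotation vector about the world's x, y, z in rad. In form: [gripper, tx, ty, tz, ax, ay, az, gripper, tx, ty, tz, ax, ay, az, ...]. A call has 1 to 12 rows; each row is the pose to reach, as a shift and turn from the pose measured when the call began; what a row does not reach only later rows make up. A row lasts 1/12 s, in which the tool goes at most 41.7 mm and 7.16 degrees, less where a joint would pass 70% of its speed; a pose out of reach is approached as far as the arm can. A call with a gripper value outside its range is refused whole. The fingers move at their own pace and stop on an object; "force" is the grip in N (left out, the last holds). Time passes only in rows, so rows that repeat a pose let the fingers close. It gives the time, the measured TCP pose, the force and the opening at its end, in the units of the state.
- ctrl.get_obs(): the state, without advancing time (a new reading comes with each control period).
- viewer.camera(name): name is "scene" or "top"; returns (picture, depth): 480x640x3 uint8, blue, green, red; 480x640 float32, m along the optical axis (not along the pixel's ray), 0 where there is no reading.
- viewer.camera_info(name): a dict with "fx", "fy", "cx", "cy" (pixels), "R" (3x3) and "t" (3): a world point X has camera coordinates R X + t. Camera axes: x right, y down, z forward; pixel columns grow to the right and rows downward; lengths in m; the calibration is good to about 2 mm. A picture is of the moment at which its call begins. camera_info takes no time and is no camera call.
- ticket.hand_in(): hands the job in, once; it reports no verdict.
Trained networks look in the newest picture that a camera, given by its name, has taken for a name from the list of things; names that differ only in an ending like _2 or _b are one class to them, and where a whole thing is asked for, a point or a joint stands for the part that bears it (a point fixed in the world has none). Each returns a list of dicts, best first, with "confidence" (0 to 1); they miss things now and then, are a little off and sometimes report something else, mostly with a low value. They report only what shows in the picture. A call takes as long as a camera call. They do not tell look-alikes from the thing itself.
- nets.silhouettes(camera, thing): "region" (480x640 bool, what is visible of it) and "extent" ([left, top, right, bottom] in pixels, round what is visible of it).
The state is a dict: "time_s": time; "qpos": joint angles; "joint_vel": joint speeds; "tau": joint torques, N m; "ee_pos": TCP position; "eef_rot": TCP orientation; "force": force on the tool from outside, world axes, zero at the start; "moment": the same for the moment, N m; "grip_width": finger opening in m.
Only numpy, scipy, OpenCV 4.12 (cv2) and the standard library are available. Lean on these libraries where they do the work, as an engineer would, in place of code of your own. Each camera call takes 0.05 s, during which the arm holds its last target. There are 200 camera calls.

### The job

Tip the tall blue block over the long edge of the grey fixture plate beside the yellow lane, without lifting it high, so that it lies flat across the plate in the lane. Then turn the keyed orange bracket so that its bore matches the flat of the D-shaped shaft, slide it fully home with its foot over the block, and let go. Leave the jar, the lidded box and the magnetic stand where they are.

Things in the scene. Friction and masses are not known exactly. Their poses are not given: they have to be found in the camera images.
- shaft_seat (a point): Centre of the dark round shoulder (48 mm diameter) on which the bracket's hub comes to rest, on the D-shaft's vertical axis, 64 mm above the bench. Belongs to the fixture plate, which is fixed: z up, x along the plate from the shaft towards the yellow lane, y across the plate.
- shaft_top (a point): Top of the steel D-shaft, 50 mm above shaft_seat; axes as shaft_seat. The shaft is 26 mm in diameter with one flat that faces +x, 8 mm from the axis; its top 8 mm tapers in by 4 mm all round.
- lane_center (a point): Middle of the yellow lane painted across the grey plate, on the plate's top, 135 mm along x from the shaft axis; axes as shaft_seat. The lane is 54 mm wide and as long as the plate is wide. The plate is 12 mm thick, lies on the bench, 130 mm wide (y -65 to +65) and 230 long (-45 to +185 from the shaft axis), with square, clear long edges.
- bracket_grip (a point): Middle of the loose bracket's orange bar, 24 mm above the bracket's underside, a good grasp near the centre of mass; about 0.35 kg. x along the bar from hub to foot, z up. Bar 24 mm wide, 24 high (12 to 36 above the underside), clear to grasp from x -33 to +45. Starts lying flat on the bench, hub and foot down, pointing anywhere, left or right of the plate.
- hub_bottom (a point): Centre of the bore at the underside of the bracket's dark hub (50 mm diameter, 36 high), at x = -62 from bracket_grip; same axes. The through bore is 28.4 mm round with a flat on the bar side (+x), 9.2 from its axis, so it goes on only with the bar pointing to the lane. Fully home it coincides with shaft_seat, and the axes agree.
- foot_bottom (a point): Centre of the underside of the bracket's round rubber foot (28 mm diameter), level with the hub's underside, at x = +73 from bracket_grip. Above it is a round aluminium specimen table, 50 mm diameter, top 42 above the underside. With the bracket home, the foot is above lane_center.
- block_center (a point): Centre of the loose blue block, 50 x 50 x 130 mm, 0.3 to 0.6 kg, z along its length. It starts upright on the bench beside a long edge of the plate, near the lane, 10 to 45 mm off, turned up to 0.6 rad. Butted against the edge and pushed near its top, it pivots over the edge and falls flat on the plate, 12 to 30 mm sticking out, top 62 mm above the bench (2 mm under the foot).
- jar_center (a point): Centre of an amber jar with black cap, 52 diameter, 110 high, standing loose near the other long edge of the plate. Leave it.
- box_center (a point): Centre of a loose clear box with blue lid, 134 x 94 x 52 high, on the side where the bracket is not. Leave it.
- stand_center (a point): Centre of a loose magnetic stand: base 50 x 60 x 55 high, with a thin post and clamp up to 131 mm, beyond the lane end of the plate. Leave it.
There are look-alikes about, which are no part of the job. What is shaped like the part that bears block_center but pink is not meant. Leave any green look-alike of the part that bears bracket_grip alone.

How it is judged:
By the outcome, as a careful person would: the job done as asked, in the order asked, and still so for the second after the job is handed in, with the robot touching nothing.
It also fails if it takes over 61 s, if anything falls off the work surface, if the arm or the gripper's body presses on something with over 40 N, if the wrist force passes 120 N, or if a joint passes its speed limit or range.

## Working session

There is one attempt and no reset: what is moved stays moved. The work goes in short steps, Python scripts to look and compute and a tool call to move; the robot and the scene stay as the last step left them, time stands still between calls to the robot, and variables do not carry over. Pictures are saved under pics/ and viewed, about 8 in all and at most 12, crops included, and the job is handed in when it is done.

Besides the shell and the picture viewer there is one more tool, called after "Call:" by a JSON object that holds its "api" and its "payload". carry_out: Moves the arm, as the interface text tells. Its arguments: {"type":"object","properties":{"commands":{"type":"array","items":{"type":"number"}},"force":{"type":"number"}},"required":["commands"]}

```bash
mkdir -p pics; ls
python3 - <<'E'
from station import ctrl, viewer, nets
import cv2,numpy as np
o=ctrl.get_obs();print({k:np.round(v,3) for k,v in o.items()},ctrl.hold_point_z)
for n in ("scene","top"):
    p,d=viewer.camera(n);cv2.imwrite(f"pics/{n}0.png",p);np.save(f"{n}0.npy",d)
    print(n,{k:np.round(v,3).tolist() for k,v in viewer.camera_info(n).items()})
    for t in ("block_center","bracket_grip","shaft_top","lane_center","jar_center","box_center","stand_center"):
        try:
            for r in nets.silhouettes(n,t): print(n,t,round(r["confidence"],2),r["extent"],int(r["region"].sum()))
        except Exception as e: print(t,e)
E
```

```text
pics
{'time_s': np.float64(0.0), 'qpos': array([-1.378,  0.3  ,  1.522, -0.   ,  1.321, -0.067]), 'joint_vel': array([ 0.001, -0.   , -0.001,  0.001,  0.001, -0.   ]), 'tau': array([ 2.0000e-03, -5.3180e+01, -3.5273e+01,  7.1000e-02,  2.4000e-02,
       -0.0000e+00]), 'ee_pos': array([ 0.141, -0.531,  0.205]), 'eef_rot': array([-3.142e+00,  1.000e-03, -1.311e+00]), 'force': array([ 0.382, -0.016, -0.094]), 'moment': array([ 0.028, -0.057, -0.02 ]), 'grip_width': np.float64(0.094)} 0.0188
scene {'fx': 488.273, 'fy': 488.273, 'cx': 317.213, 'cy': 236.422, 'R': [[0.451, 0.892, -0.024], [0.493, -0.271, -0.827], [-0.744, 0.361, -0.562]], 't': [-0.229, -0.148, 1.376]}
scene block_center 0.64 [357.3, 246.3, 396.1, 323.5] 2317
scene bracket_grip 0.58 [367.2, 205.6, 443.1, 232.9] 1267
scene shaft_top 0.67 [261.6, 228.9, 353.6, 343.0] 5335
scene shaft_top 0.65 [323.5, 299.6, 359.5, 372.0] 2004
scene lane_center 0.93 [265.8, 227.8, 353.1, 343.9] 5283
scene jar_center 0.72 [320.9, 299.5, 359.1, 370.8] 2051
scene jar_center 0.56 [222.0, 281.7, 258.2, 346.4] 1742
scene jar_center 0.33 [365.7, 204.
[... 154 characters left out ...]
, 'fy': 618.049, 'cx': 315.844, 'cy': 236.165, 'R': [[0.03, -0.999, 0.024], [-0.988, -0.033, -0.152], [0.153, -0.019, -0.988]], 't': [-0.029, 0.475, 1.316]}
top block_center 0.79 [225.1, 126.2, 254.8, 169.9] 1063
top block_center 0.71 [271.8, 144.4, 302.1, 183.4] 932
top bracket_grip 0.66 [134.7, 238.9, 220.6, 290.7] 1267
top bracket_grip 0.56 [99.8, 322.4, 192.0, 359.6] 1426
top shaft_top 0.83 [285.0, 164.5, 368.7, 276.5] 5875
top shaft_top 0.36 [139.0, 238.6, 215.4, 292.6] 1284
top lane_center 0.67 [284.2, 165.4, 366.4, 277.6] 5876
top jar_center 0.91 [381.8, 178.3, 409.8, 211.7] 700
top box_center 0.8 [407.9, 240.1, 481.2, 312.3] 2852
top stand_center 0.65 [320.0, 118.2, 353.5, 157.6] 791
```

View pics/top0.png

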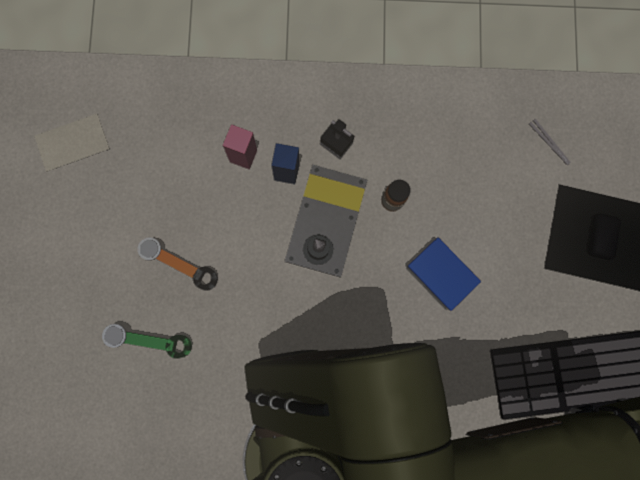

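View pics/scene0.png

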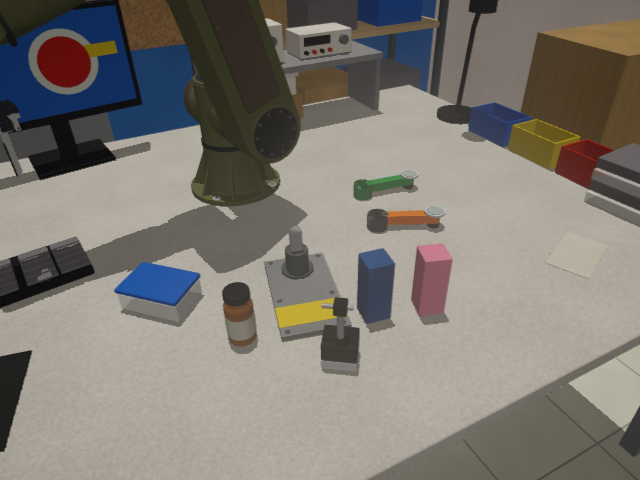

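The top view shows two tall blocks: blue at (286,160) and pink at (240,146). It also shows two brackets: orange at (178,263) and green at (147,340). The blue block and orange bracket fit the description by colour. I'll confirm in a crop while measuring.

```bash
cat > h.py <<'E'
from station import ctrl, viewer, nets
import cv2,numpy as np
def rays(n,uv):
    c=viewer.camera_info(n);R=np.array(c["R"]);t=np.array(c["t"]);uv=np.asarray(uv,float)
    d=np.c_[(uv[:,0]-c["cx"])/c["fx"],(uv[:,1]-c["cy"])/c["fy"],np.ones(len(uv))]
    return -R.T@t, d@R
def onplane(n,uv,z):
    o,d=rays(n,uv); return (o+d*((z-o[2])/d[:,2])[:,None])[:,:2]
def proj(n,X):
    c=viewer.camera_info(n);q=np.atleast_2d(X)@np.array(c["R"]).T+np.array(c["t"])
    return np.c_[q[:,0]/q[:,2]*c["fx"]+c["cx"],q[:,1]/q[:,2]*c["fy"]+c["cy"]]
def cloud(n,p,d,hsv,ext=None):
    m=cv2.inRange(cv2.cvtColor(p,cv2.COLOR_BGR2HSV),np.array(hsv[0]),np.array(hsv[1]))>0
    if ext is not None:
        e=np.zeros_like(m);a=[int(v) for v in ext];e[a[1]:a[3],a[0]:a[2]]=1;m&=e
    v,u=np.nonzero(m&(d>0));o,r=rays(n,np.c_[u,v]);return np.c_[u,v],o+r*d[v,u][:,None]
BLUE=((105,60,20),(125,255,255));ORANGE=((4,140,60),(15,255,255));YEL=((20,120,60),(32,255,255))
def rect(P):
    (c,s,a)=cv2.minAreaRect((P*1000).astype(np.float32));return np.round(c,1),np.round(s,1),round(a,1)
E
python3 - <<'E'
from h import *
p=cv2.imread("pics/top0.png");d=np.load("top0.npy");s=cv2.imread("pics/scene0.png");ds=np.load("scene0.npy")
for nm,n,pp,dd,c,e,z in [("lane","top",p,d,YEL,(280,160,375,220),.012),("lane","scene",s,ds,YEL,(260,280,352,345),.012),
  ("bar","top",p,d,ORANGE,(130,230,225,295),.036),("bar","scene",s,ds,ORANGE,(360,195,450,235),.036),
  ("blk","top",p,d,BLUE,(265,135,305,190),.13),("blk","scene",s,ds,BLUE,(350,240,400,330),.13)]:
    uv,X=cloud(n,pp,dd,c,e)
    print(nm,n,len(X),"z pct",np.round(np.percentile(X[:,2],[5,50,95]),3))
    k=abs(X[:,2]-z)<.006
    if k.sum()>20:
        print("   depth rect",rect(X[k][:,:2]),"ray rect",rect(onplane(n,uv[k],z)), "mean",onplane(n,uv[k],z).mean(0).round(4))
a=cv2.resize(p[110:300,125:425],None,fx=2.6,fy=2.6,interpolation=cv2.INTER_CUBIC)
a=cv2.convertScaleAbs(a,alpha=1.7);cv2.imwrite("pics/crop0.png",a)
E
```

```text
lane top 1307 z pct [0.008 0.013 0.017]
   depth rect (array([581.2, -51.4]), array([127.6,  55.3]), 76.4) ray rect (array([581.2, -51.4]), array([127.7,  53.3]), 76.0) mean [ 0.5811 -0.052 ]
lane scene 1105 z pct [0.011 0.013 0.015]
   depth rect (array([579.8, -50.9]), array([128.6,  59.3]), 76.7) ray rect (array([579.4, -50.7]), array([129.3,  54.6]), 76.1) mean [ 0.5768 -0.0635]
bar top 408 z pct [0.032 0.036 0.04 ]
   depth rect (array([406.9, 286.2]), array([87.9, 21.8]), 64.2) ray rect (array([406.7, 285.8]), array([87.6, 21.7]), 64.3) mean [0.4067 0.2861]
bar scene 557 z pct [0.016 0.029 0.037]
   depth rect (array([413.9, 297.1]), array([112.7,  28.8]), 64.1) ray rect (array([417.6, 294.2]), array([111.3,  31.4]), 61.0) mean [0.4118 0.2847]
blk top 537 z pct [0.125 0.13  0.134]
   depth rect (array([626.4,  57.6]), array([48.3, 49.5]), 80.9) ray rect (array([626.3,  57.4]), array([48.1, 49.2]), 81.5) mean [0.6262 0.0574]
blk scene 1736 z pct [0.014 0.093 0.131]
   depth rect (array([629.3,  57.4]), array([48.5, 52.3]), 80.4) ray rect (array([631.8,  56.2]), array([50.7, 57. ]), 80.8) mean [0.6319 0.0561]
```

View pics/crop0.png

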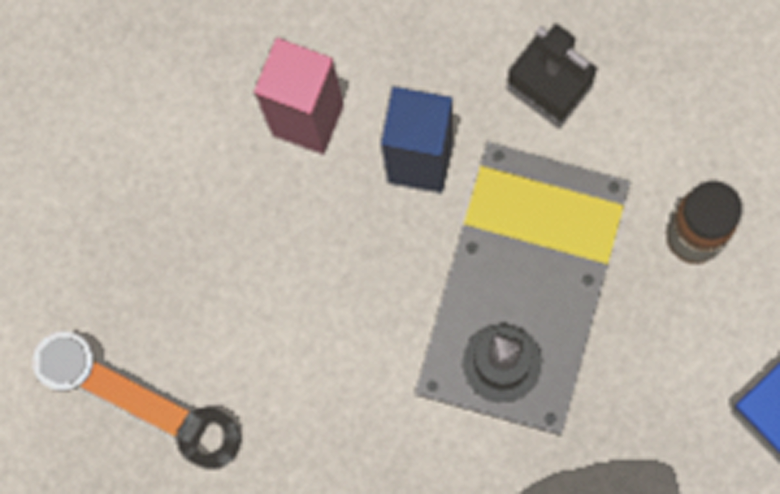

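The crop confirms the blue block with its top at crop (420,120) and the pink look-alike at (295,75). The orange bracket has its hub at (210,437) and its table at (63,360). The D-flat faces the lane.

```bash
cat >> h.py <<'E'
S=np.array([.4497,-.0193]);A=np.radians(-13.8);EX=np.array([np.cos(A),np.sin(A)]);EY=np.array([-EX[1],EX[0]])
def toP(w): return (np.atleast_2d(w)[:,:2]-S)@np.c_[EX,EY]*1000   # plate mm
def toW(p): return S+np.asarray(p)[0]/1000*EX+np.asarray(p)[1]/1000*EY
E
python3 - <<'E'
from h import *
p=cv2.imread("pics/top0.png");d=np.load("top0.npy");s=cv2.imread("pics/scene0.png");ds=np.load("scene0.npy")
def allc(n,p,d): return cloud(n,p,d,((0,0,0),(180,255,255)))[1]
for n,pp,dd in(("top",p,d),("scene",s,ds)):
    X=allc(n,pp,dd);P=toP(X);z=X[:,2]*1000
    near=(abs(P[:,0])<60)&(abs(P[:,1])<60)
    for lo,hi in((55,72),(80,104),(104,122)):
        k=near&(z>lo)&(z<hi); 
        if k.sum(): print(n,"shaft z",lo,hi,k.sum(),P[k].mean(0).round(1),P[k].min(0).round(1),P[k].max(0).round(1))
    for nm,(a,b,c,e),zz in(("stand",(195,320,-80,90),40),("jar",(50,190,-170,-72),30),("blk",(80,260,75,150),110)):
        k=(P[:,0]>a)&(P[:,0]<b)&(P[:,1]>c)&(P[:,1]<e)&(z>zz)
        print(n,nm,k.sum(),P[k].min(0).round(),P[k].max(0).round())
    # plate edges
    k=(z>7)&(z<17)&(P[:,0]>-60)&(P[:,0]<200)&(abs(P[:,1])<85);
    print(n,"plate",np.percentile(P[k],[1,99],axis=0).round(1).tolist())
# hub/table circles of bracket
X=allc("top",p,d);B=np.array([.4043,.2811]);q=X[np.linalg.norm(X[:,:2]-B,axis=1)<.13];a=np.radians(64.3);ex=np.array([np.cos(a),np.sin(a)]);ey=np.array([-ex[1],ex[0]])
L=(q[:,:2]-B)@np.c_[ex,ey]*1000;z=q[:,2]*1000
for nm,k in(("table",(z>37)&(L[:,0]>35)),("hub",(z>30)&(L[:,0]<-37)),("bar",(z>31)&(L[:,0]>-35)&(L[:,0]<45))):
    print(nm,k.sum(),rect(L[k]/1000),L[k].min(0).round(1),L[k].max(0).round(1))
E
```

```text
top shaft z 55 72 266 [-2.9  0.4] [-24.7 -22.6] [22.8 24.1]
top shaft z 80 104 19 [-10.8  -1.6] [-13.3 -11.8] [-3.4 10.4]
top shaft z 104 122 106 [-3.1  1.1] [-13.4 -11.2] [ 7.2 13.4]
top stand 694 [214. -10.] [273.  62.]
top jar 621 [ 127. -156.] [ 177. -105.]
top blk 619 [126.  91.] [179. 144.]
top plate [[-44.4, -63.2], [182.1, 64.7]]
scene shaft z 55 72 263 [10.9 -0.7] [-22.8 -22.5] [25.4 24.3]
scene shaft z 80 104 123 [ 7.2 -0. ] [ -0.5 -11.5] [10.5 14.4]
scene shaft z 104 122 99 [3.7 0.7] [-12.3 -11.6] [12.4 13.8]
scene stand 1464 [218.  -9.] [284.  63.]
scene jar 1457 [ 133. -157.] [ 184. -104.]
scene blk 800 [126.  91.] [183. 144.]
scene plate [[-40.1, -63.2], [185.6, 64.6]]
table 436 (array([67.2,  0.8]), array([48.1, 61.7]), 86.9) [ 36.1 -23.3] [98.2 24.6]
hub 312 (array([-61.9,   0.9]), array([49.6, 47.8]), 1.0) [-86.7 -23.1] [-37.1  24.8]
bar 405 (array([5., 1.]), array([24. , 79.8]), 89.9) [-34.9 -11. ] [44.9 12.9]
```

Call:
{"api": "carry_out", "payload": {"commands": [-1,48.5,59,1.5,0,0,1.07,-1,48.5,59,1.5,0,0,1.07,-1,48.5,59,1.5,0,0,1.07,-1,48.5,59,1.5,0,0,1.07,-1,48.5,59,1.5,0,0,1.07,-1,48.5,59,1.5,0,0,1.07,-1,48.5,59,1.5,0,0,1.07,-1,48.5,59,1.5,0,0,1.07,-1,48.5,59,1.5,0,0,1.07,-1,48.5,59,1.5,0,0,1.07,-1,48.5,59,1.5,0,0,1.07,-1,48.5,59,1.5,0,0,1.07], "force": 25}}

```text
time_s: 1.8
ee_pos: [0.4597, -0.1434, 0.2156]
eef_rot: [3.141, -0.001, -0.241]
force: [0.6, -2.1, 0.1]
grip_width: 0.0936
```

Call:
{"api": "carry_out", "payload": {"commands": [-1,16.7,20.1,0,0,0,0,-1,16.7,20.1,0,0,0,0,-1,16.7,20.1,0,0,0,0,-1,16.7,20.1,0,0,0,0,-1,16.7,20.1,0,0,0,0,-1,16.7,20.1,0,0,0,0,-1,16.7,20.1,0,0,0,0,-1,16.7,20.1,0,0,0,0,-1,16.7,20.1,-4,0,0,0,-1,16.7,20.1,-8,0,0,0,-1,16.7,20.1,-12,0,0,0,-1,16.7,20.1,-14.5,0,0,0]}}

```text
time_s: 2.8
ee_pos: [0.6247, 0.0567, 0.0668]
eef_rot: [3.14, 0.003, -0.241]
force: [0.1, 0.2, -0.1]
grip_width: 0.0941
```

Call:
{"api": "carry_out", "payload": {"commands": [-1,0,0,0,0,0,0,1,0,0,0,0,0,0,1,0,0,0,0,0,0,1,0,0,0,0,0,0,1,0,0,0,0,0,0,1,0,0,0,0,0,0,1,0,0,0,0,0,0,1,0,0,0,0,0,0], "force": 20}}

```text
time_s: 3.47
ee_pos: [0.6252, 0.0567, 0.0675]
eef_rot: [3.141, 0.002, -0.241]
force: [-0.1, 1.3, -0.8]
grip_width: 0.0509
```

Call:
{"api": "carry_out", "payload": {"commands": [1,0,0,0.4,0,0,0,1,-0.6,-0.5,0.4,0,0,0,1,-1.2,-1.0,0.4,0,0,0,1,-1.8,-1.5,0.4,0,0,0,1,-2.15,-1.75,0.4,0,0,0,1,-2.2,-1.8,0.4,0,0,0,1,-2.2,-1.8,0.1,0,0,0,1,-2.2,-1.8,0,0,0,0]}}

```text
time_s: 4.13
ee_pos: [0.6033, 0.0387, 0.0674]
eef_rot: [3.141, 0.001, -0.241]
force: [-5.5, -0.3, 11.9]
grip_width: 0.0512
```

```bash
sed -i 's/^S=np.array(.*);A=/S=np.array([.4499,-.0186]);A=/' h.py
python3 - <<'E'
from h import *
for n in("top","scene"):
    p,d=viewer.camera(n)
    uv,X=cloud(n,p,d,BLUE);k=(abs(X[:,2]-.13)<.008)&(abs(toP(X)-[135,95])<60).all(1);print(n,k.sum(), k.sum()>3 and rect(toP(X[k])/1000))
    uv,X=cloud(n,p,d,BLUE);k=(X[:,2]>.02)&(abs(toP(X)-[135,95])<60).all(1);P=toP(X[k]);print(P.min(0),P.max(0))
o=ctrl.get_obs();print(toP(o["ee_pos"]),o["ee_pos"],o["force"])
E
```

```text
top 0 FalseTraceback (most recent call last):
  File "<stdin>", line 5, in <module>
    return umr_minimum(a, axis, None, out, keepdims, initial, where)
ValueError: zero-size array to reduction operation minimum which has no identity
```

Call:
{"api": "carry_out", "payload": {"commands": [1,0,0,0.1,0,0,0,1,-0.02,-0.1,0.1,0,0,0,1,-0.05,-0.2,0.1,0,0,0,1,-0.07,-0.3,0.1,0,0,0,1,-0.07,-0.3,0.1,0,0,0]}}

```text
time_s: 4.6
ee_pos: [0.6028, 0.0358, 0.0684]
eef_rot: [3.141, 0.001, -0.242]
force: [1.6, 2.0, -5.0]
grip_width: 0.0506
```

Run:
```python
from h import *
n="scene"
p,d=viewer.camera(n);cv2.imwrite("pics/s1.png",p)
uv,X=cloud(n,p,d,BLUE);P=toP(X);k=(X[:,2]>.015)&(X[:,2]<.06)&(abs(P-[135,95])<60).all(1);print(k.sum(),np.percentile(P[k],[1,50,99],axis=0) if k.sum() else 0)
o=ctrl.get_obs();print(toP(o["ee_pos"]),o["ee_pos"],o["force"])
cv2.imwrite("pics/s1c.png",cv2.resize(p[200:380,220:480],None,fx=3,fy=3))
```

```text
498 [[116.34518862  65.5015557 ]
 [159.72954676  88.22395778]
 [163.4738039  114.79136558]]
[[135.44678288  89.35907761]] [0.60275214 0.03587107 0.06842782] [ 1.16981054  2.8672387  -4.70986813]
```

View pics/s1c.png

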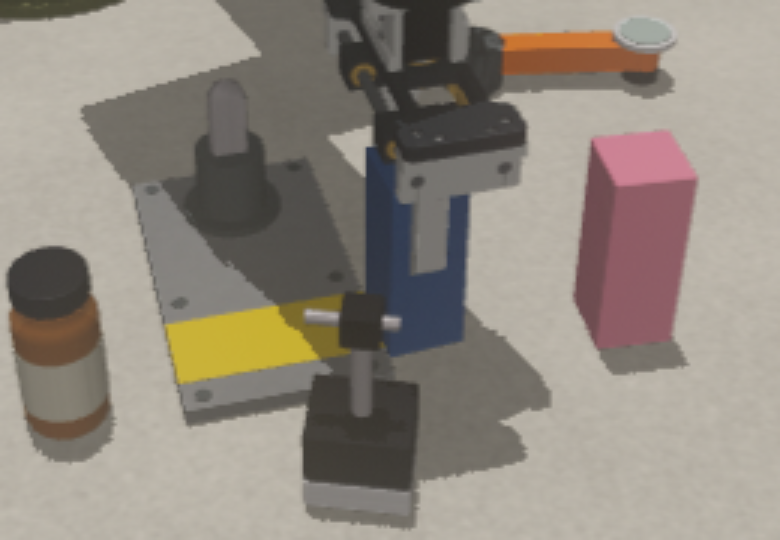

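Call:
{"api": "carry_out", "payload": {"commands": [0.1,0,0,0,0,0,0,-0.4,0,0,0,0,0,0,-0.4,0,0,0,0,0,0,-0.4,0,0,0,0,0,0,-0.4,0,0,4,0,0,0,-0.4,0,0,8,0,0,0,-0.4,0,0,12,0,0,0,1,0,0,12.5,0,0,0,1,0.6,2.4,12.5,0,0,0,1,1.15,4.7,12.5,0,0,0,1,1.15,4.7,12.5,0,0,0,1,1.15,4.7,12.5,0,0,0]}}

```text
time_s: 5.65
ee_pos: [0.6142, 0.0835, 0.1933]
eef_rot: [3.141, 0.001, -0.24]
force: [-0.2, -0.1, 0.1]
grip_width: 0.0358
```

Call:
{"api": "carry_out", "payload": {"commands": [1,0,0,-2,0,0,0,1,0,0,-5,0,0,0,1,0,0,-8,0,0,0,1,0,0,-9,0,0,0,1,0,0,-9,0,0,0,1,0,0,-9,0,0,0]}}

```text
time_s: 6.15
ee_pos: [0.6146, 0.083, 0.1042]
eef_rot: [3.141, 0.001, -0.24]
force: [0.0, 1.0, 0.3]
grip_width: 0.0005
```

Call:
{"api": "carry_out", "payload": {"commands": [1,-0.2,-0.8,0,0,0,0,1,-0.35,-1.4,0,0,0,0,1,-0.45,-1.85,0,0,0,0,1,-0.57,-2.3,0,0,0,0,1,-0.67,-2.75,0,0,0,0,1,-0.78,-3.2,0,0,0,0,1,-0.9,-3.65,0,0,0,0,1,-1.0,-4.1,0,0,0,0,1,-1.0,-4.1,0,0,0,0]}}

```text
time_s: 6.9
ee_pos: [0.6044, 0.0411, 0.1042]
eef_rot: [3.141, 0.001, -0.241]
force: [0.4, -0.1, 0.3]
grip_width: 0.0005
```

Run:
```python
from h import *
n="scene"
p,d=viewer.camera(n)
o=ctrl.get_obs();print(toP(o["ee_pos"]),o["ee_pos"],o["force"])
cv2.imwrite("pics/s2c.png",cv2.resize(p[200:380,220:480],None,fx=2.5,fy=2.5))
```

```text
[[135.73701968  95.23223539]] [0.60443495 0.04150547 0.10413474] [0.21668964 0.22463966 0.92531081]
```

View pics/s2c.png

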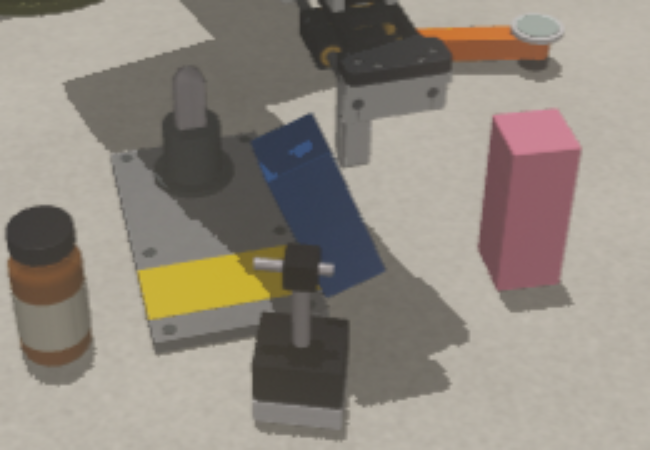

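The block is in mid-fall. I'll back off and let it settle.

Call:
{"api": "carry_out", "payload": {"commands": [1,0,0,0,0,0,0,1,0,0,2,0,0,0,1,0,0,6,0,0,0,1,-3,4,10,0,0,0,1,-6,8,10,0,0,0,1,-9,12,10,0,0,0,1,-12,16,10,0,0,0,1,-15,20,10,0,0,0,1,-18,23,10,0,0,0,1,-20,24,10,0,0,0,-1,-20,24,10,0,0,0,-1,-20,24,10,0,0,0]}}

```text
time_s: 7.95
ee_pos: [0.401, 0.2846, 0.2044]
eef_rot: [3.141, 0.001, -0.237]
force: [0.4, -0.4, 0.3]
grip_width: 0.0102
```

Run:
```python
from h import *
o=ctrl.get_obs();print(o["ee_pos"],o["eef_rot"],o["qpos"])
im=[]
for n in("top","scene"):
    p,d=viewer.camera(n);uv,X=cloud(n,p,d,BLUE);P=toP(X);k=(abs(P-[135,0])<[60,125]).all(1)&(X[:,2]>.03)
    print(n,k.sum(),np.percentile(X[k,2],[5,50,95]).round(3)); kk=k&(abs(X[:,2]-.062)<.006)
    if kk.sum(): print(rect(P[kk]/1000), P[kk].min(0),P[kk].max(0))
    im.append(p[100:300,120:420] if n=="top" else p[190:390,200:500])
cv2.imwrite("pics/c3.png",cv2.resize(np.vstack(im),None,fx=1.5,fy=1.5))
```

```text
[0.40102317 0.28457649 0.2043766 ] [ 3.14121064e+00  1.41800912e-03 -2.36632104e-01] [5.42258288e-01 1.71507636e-01 1.68212895e+00 7.53945639e-04
 1.28923369e+00 7.78680169e-01]
top 512 [0.127 0.132 0.136]
scene 1551 [0.039 0.104 0.131]
(array([161.8,  93.2]), array([45.5,  5.7]), 89.2) [158.71938929  70.40648691] [164.60938319 115.91433521]
```

View pics/c3.png

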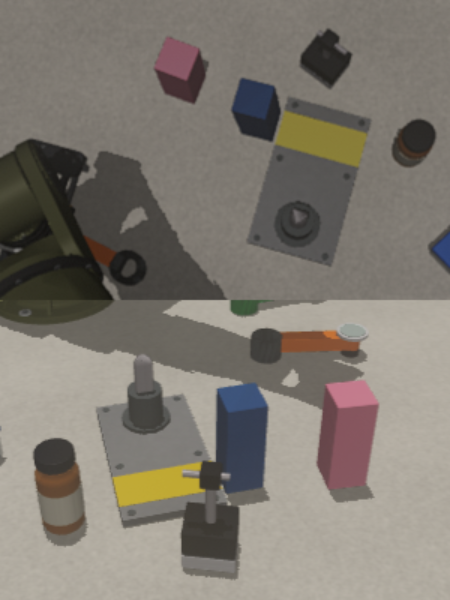

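It rocked back upright: the push stopped just short of balance. I'll measure again and push further.

Run:
```python
from h import *
p,d=viewer.camera("top");uv,X=cloud("top",p,d,BLUE);P=toP(X);k=(abs(P-[135,95])<[60,60]).all(1)&(abs(X[:,2]-.131)<.008)
print(rect(P[k]/1000));print(toW([136,140]))
```

```text
(array([136.,  85.]), array([50.2, 47.7]), 0.3)
[0.61536895 0.08491825]
```

Call:
{"api": "carry_out", "payload": {"commands": [1,5,-5,0,0,0,0,1,21.5,-20,0,0,0,0,1,21.5,-20,0,0,0,0,1,21.5,-20,0,0,0,0,1,21.5,-20,0,0,0,0,1,21.5,-20,0,0,0,0,1,21.5,-20,0,0,0,0,1,21.5,-20,0,0,0,0,1,21.5,-20,0,0,0,0,1,21.5,-20,0,0,0,0]}}

```text
time_s: 8.93
ee_pos: [0.6195, 0.0807, 0.2036]
eef_rot: [3.14, 0.002, -0.242]
force: [-1.4, -0.3, 0.8]
grip_width: 0.0008
```

Run:
```python
from h import *
n="scene";p,d=viewer.camera(n);uv,X=cloud(n,p,d,BLUE);P=toP(X);Z=X[:,2]
K=(abs(P-[135,95])<[60,60]).all(1)
for a in(.02,.04,.06,.08,.1,.115):
    k=K&(abs(Z-a)<.006)&(P[:,0]>150);print(a,k.sum(),np.percentile(P[k],[3,97],axis=0).round(1).tolist() if k.sum() else 0)
```

```text
0.02 115 [[159.1, 70.7], [163.7, 115.3]]
0.04 120 [[158.9, 70.5], [163.6, 116.0]]
0.06 133 [[156.9, 69.8], [163.2, 115.4]]
0.08 139 [[158.2, 70.0], [163.6, 115.4]]
0.1 145 [[157.6, 69.7], [163.4, 115.0]]
0.115 144 [[158.5, 69.7], [163.7, 114.7]]
```

Call:
{"api": "carry_out", "payload": {"commands": [1,-0.4,0.1,-3,0,0,0,1,-0.4,0.1,-7,0,0,0,1,-0.4,0.1,-10,0,0,0,1,-0.4,0.1,-10,0,0,0,1,-0.6,-0.9,-10,0,0,0,1,-0.8,-1.7,-10,0,0,0,1,-0.95,-2.2,-10,0,0,0,1,-1.07,-2.7,-10,0,0,0,1,-1.2,-3.2,-10,0,0,0,1,-1.3,-3.7,-10,0,0,0,1,-1.43,-4.2,-10,0,0,0,1,-1.55,-4.7,-10,0,0,0]}}

```text
time_s: 9.98
ee_pos: [0.6036, 0.0339, 0.1042]
eef_rot: [3.141, 0.001, -0.241]
force: [-0.0, 0.4, 0.8]
grip_width: 0.0006
```

Call:
{"api": "carry_out", "payload": {"commands": [1,-0.12,-0.5,0,0,0,0,1,-0.24,-1.0,0,0,0,0,1,-0.36,-1.5,0,0,0,0,1,-0.48,-2.0,0,0,0,0,1,-0.48,-2.0,0,0,0,0,1,-0.48,-2.0,0,0,0,0]}}

```text
time_s: 10.48
ee_pos: [0.5988, 0.0137, 0.1041]
eef_rot: [3.141, 0.001, -0.241]
force: [0.1, 0.2, 0.1]
grip_width: 0.0006
```

```bash
cat > blk.py <<'E'
from h import *
o=ctrl.get_obs();print("tcp",toP(o["ee_pos"]).round(1),o["ee_pos"].round(4),o["eef_rot"].round(3),o["time_s"])
for n in("top","scene"):
    p,d=viewer.camera(n);uv,X=cloud(n,p,d,BLUE);P=toP(X);k=(abs(P-[135,20])<[60,125]).all(1)&(X[:,2]>.02)
    if k.sum()<20: print(n,"none");continue
    print(n,k.sum(),"z",np.percentile(X[k,2],[5,50,95]).round(3)); kk=k&(abs(X[:,2]-.062)<.006)
    if kk.sum()>20: print("  z62",kk.sum(),rect(P[kk]/1000), np.percentile(P[kk],[1,99],axis=0).round(1).tolist())
E
python3 blk.py
```

```text
tcp [[136.9  66.9]] [0.5988 0.0137 0.1041] [ 3.141e+00  1.000e-03 -2.410e-01] 10.4833
top 226 z [0.056 0.062 0.066]
  z62 206 (array([137.2, -22.8]), array([54.5, 26.4]), 15.1) [[111.3, -32.1], [160.0, -5.8]]
scene 2048 z [0.025 0.062 0.064]
  z62 1363 (array([137.9,  31.2]), array([ 53.6, 127.6]), 0.5) [[113.7, -31.7], [163.0, 93.2]]
```

The block lies flat in the lane, but about 30 mm sticks out, which is borderline. I'll nudge it in by about 9 mm.

Call:
{"api": "carry_out", "payload": {"commands": [1,0.7,2.5,0,0,0,0,1,1.2,5.1,0,0,0,0,1,1.2,5.1,0,0,0,0,1,1.2,5.1,-3.5,0,0,0,1,1.2,5.1,-7.2,0,0,0,1,1.2,5.1,-7.2,0,0,0,1,1.0,4.3,-7.2,0,0,0,1,0.85,3.7,-7.2,0,0,0,1,0.75,3.3,-7.2,0,0,0,1,0.69,3.05,-7.2,0,0,0,1,0.69,3.05,-7.2,0,0,0]}}

```text
time_s: 11.5
ee_pos: [0.6064, 0.0438, 0.0339]
eef_rot: [3.141, -0.001, -0.241]
force: [0.5, 0.4, -0.2]
grip_width: 0.0003
```

```bash
python3 blk.py
```

```text
tcp [[137.1  97.9]] [0.6064 0.0438 0.0339] [ 3.141e+00 -1.000e-03 -2.410e-01] 11.5
top 759 z [0.049 0.062 0.066]
  z62 691 (array([136.6,  -2.9]), array([77.4, 51.9]), 89.4) [[111.7, -40.7], [161.2, 31.1]]
scene 2079 z [0.025 0.062 0.064]
  z62 1383 (array([137.9,  22.7]), array([128.7,  54.1]), 89.9) [[114.0, -41.0], [163.7, 84.9]]
```

Call:
{"api": "carry_out", "payload": {"commands": [1,0.4,1.5,0,0,0,0,1,0.7,3,4,0,0,0,1,0,4,8,0,0,0,0,-3,8,11,0,0,-0.1,-1,-20.3,23.8,11,0,0,-0.208,-1,-20.3,23.8,11,0,0,-0.208,-1,-20.3,23.8,11,0,0,-0.208,-1,-20.3,23.8,11,0,0,-0.208,-1,-20.3,23.8,11,0,0,-0.208,-1,-20.3,23.8,11,0,0,-0.208,-1,-20.3,23.8,11,0,0,-0.208,-1,-20.3,23.8,11,0,0,-0.208]}}

```text
time_s: 12.6
ee_pos: [0.4019, 0.2841, 0.1436]
eef_rot: [3.141, -0.001, -0.445]
force: [-0.1, -1.0, -0.5]
grip_width: 0.0571
```

Run:
```python
from h import *
exec(open("blk.py").read())
for n,e in(("top",(270,150,390,290)),("scene",(240,220,360,350))):
    p,d=viewer.camera(n)
    uv,X=cloud(n,p,d,YEL,e);P=toP(X);k=(abs(X[:,2]-.012)<.008);Q=toP(onplane(n,uv[k],.012));print(n,k.sum(),rect(Q/1000))
    if n=="top": im=p[140:290,260:400]
cv2.imwrite("pics/c4.png",cv2.resize(im,None,fx=4,fy=4,interpolation=cv2.INTER_CUBIC))
```

```text
tcp [[-118.8  282.5]] [0.4019 0.2841 0.1436] [ 3.141e+00 -1.000e-03 -4.450e-01] 12.6
top 1350 z [0.056 0.062 0.066]
  z62 1261 (array([136.2,  22.2]), array([127.7,  51. ]), 89.8) [[111.8, -39.9], [160.9, 84.4]]
scene 2060 z [0.025 0.062 0.064]
  z62 1387 (array([139. ,  22.5]), array([ 54.1, 128.8]), 0.5) [[113.8, -41.1], [163.8, 85.1]]
top 301 (array([135. ,  -1.1]), array([126.6,  52.6]), 90.0)
scene 255 (array([133.3, -53.3]), array([23.3, 54.6]), 89.9)
```

View pics/c4.png

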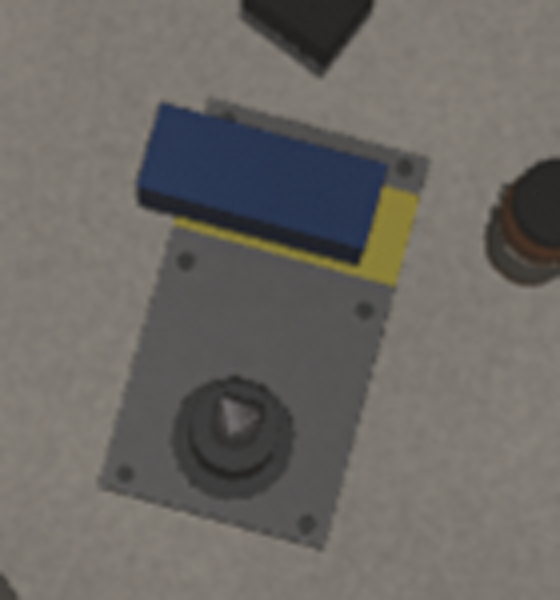

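The block lies flat in the lane, square to it. Its stick-out is about 22 mm, and a thin yellow strip at crop (265,245) shows on the shaft side. Next is the bracket.

Call:
{"api": "carry_out", "payload": {"commands": [-1,0.17,-0.27,-3,0,0,0,-1,0.17,-0.27,-6,0,0,0,-1,0.17,-0.27,-9,0,0,0,-1,0.17,-0.27,-11.5,0,0,0,-1,0.17,-0.27,-13,0,0,0,-1,0.17,-0.27,-13.8,0,0,0,-1,0.17,-0.27,-13.8,0,0,0]}}

```text
time_s: 13.38
ee_pos: [0.4053, 0.2781, 0.0035]
eef_rot: [3.138, 0.001, -0.451]
force: [-0.5, 0.1, 0.8]
grip_width: 0.0938
```

Call:
{"api": "carry_out", "payload": {"commands": [1,0,0,0,0,0,0,1,0,0,0,0,0,0,1,0,0,0,0,0,0,1,0,0,0,0,0,0,1,0,0,0,0,0,0,1,0,0,0,0,0,0,1,0,0,0,0,0,0,1,0,0,0,0,0,0,1,0,0,0,0,0,0,1,0,0,0,0,0,0], "force": 40}}

```text
time_s: 14.22
ee_pos: [0.4054, 0.2781, 0.0035]
eef_rot: [3.138, 0.001, -0.451]
force: [0.0, -0.1, 0.0]
grip_width: 0.0308
```

Call:
{"api": "carry_out", "payload": {"commands": [1,0,0,0,0,0,0,1,0,0,0,0,0,0,1,0,0,0,0,0,0,1,0,0,0,0,0,0]}}

```text
time_s: 14.55
ee_pos: [0.4051, 0.2782, 0.0035]
eef_rot: [3.138, 0.002, -0.451]
force: [-3.5, 1.1, 2.3]
grip_width: 0.0237
```

Call:
{"api": "carry_out", "payload": {"commands": [1,0,0,1,0,0,0,1,0,0,4,0,0,0,1,0,0,8,0,0,0,1,0,0,12,0,0,0,1,0,0,14,0,0,0,1,0,0,14,0,0,0]}}

```text
time_s: 15.05
ee_pos: [0.4068, 0.279, 0.1484]
eef_rot: [-3.139, -0.003, -0.451]
force: [-0.5, 0.1, -4.3]
grip_width: 0.0238
```

```bash
cat > brk.py <<'E'
from h import *
import sys
o=ctrl.get_obs();w=o["ee_pos"];print("tcp",w.round(4),o["eef_rot"].round(4),"F",o["force"].round(1),o["moment"].round(2),o["grip_width"].round(4),o["time_s"].round(2),"plate",toP(w).round(1))
a=o["eef_rot"][2]+np.pi/2;ex=np.array([np.cos(a),np.sin(a)]);ey=np.array([-ex[1],ex[0]])
for n in("top","scene"):
    p,d=viewer.camera(n)
    uv,X=cloud(n,p,d,ORANGE);k=np.linalg.norm(X[:,:2]-w[:2],axis=1)<.1;X=X[k]
    if len(X)<20: print(n,"none");continue
    L=(X[:,:2]-w[:2])@np.c_[ex,ey]*1000
    print(n,len(X),"along",np.percentile(L[:,0],[1,99]).round(1),"across",np.percentile(L[:,1],[2,98]).round(1),"z",np.percentile(X[:,2],[2,50,98]).round(4))
    t=X[:,2]>np.percentile(X[:,2],98)-.008
    if t.sum()>20:
        f=np.polyfit(L[t,0],X[t,2]*1000,1);g=np.polyfit(L[t,0],L[t,1],1);print("  top face slope",f.round(3),"yaw slope",g.round(3),t.sum())
    cv2.imwrite(f"pics/b_{n}.png",p)
E
python3 brk.py
```

```text
Traceback (most recent call last):
  File "brk.py", line 3, in <module>
    o=ctrl.get_obs();w=o["ee_pos"];print("tcp",w.round(4),o["eef_rot"].round(4),"F",o["force"].round(1),o["moment"].round(2),o["grip_width"].round(4),o["time_s"].round(2),"plate",toP(w).round(1))
                                                                                                                             ^^^^^^^^^^^^^^^^^^^^^
AttributeError: 'float' object has no attribute 'round'
```

Call:
{"api": "carry_out", "payload": {"commands": [1,10.1,-31.2,0.4,0,0,-1.36,1,10.1,-31.2,0.4,0,0,-1.36,1,10.1,-31.2,0.4,0,0,-1.36,1,10.1,-31.2,0.4,0,0,-1.36,1,10.1,-31.2,0.4,0,0,-1.36,1,10.1,-31.2,0.4,0,0,-1.36,1,10.1,-31.2,0.4,0,0,-1.36,1,10.1,-31.2,0.4,0,0,-1.36,1,10.1,-31.2,0.4,0,0,-1.36,1,10.1,-31.2,0.4,0,0,-1.36,1,10.1,-31.2,0.4,0,0,-1.36,1,10.1,-31.2,0.4,0,0,-1.36]}}

```text
time_s: 16.05
ee_pos: [0.507, -0.0333, 0.1507]
eef_rot: [-3.141, -0.003, -1.817]
force: [0.6, 0.5, -5.9]
grip_width: 0.0238
```

Call:
{"api": "carry_out", "payload": {"commands": [1,0,0,0,0,0,0,1,0,0,0,0,0,0,1,0,0,0,0,0,0]}}

```text
time_s: 16.3
ee_pos: [0.5067, -0.0332, 0.1501]
eef_rot: [3.141, -0.003, -1.814]
force: [-0.3, 0.4, -4.1]
grip_width: 0.0239
```

```bash
sed -i 's/o\["time_s"\].round(2)/o["time_s"]/' brk.py; sed -i 's/o\["grip_width"\].round(4)/o["grip_width"]/' brk.py; python3 brk.py
python3 - <<'E'
import cv2
p=cv2.imread("pics/b_scene.png");q=cv2.imread("pics/b_top.png")
import numpy as np
cv2.imwrite("pics/c5.png",np.hstack([cv2.resize(p[150:350,220:420],None,fx=2,fy=2),cv2.resize(q[130:330,230:430],None,fx=2,fy=2)]))
E
```

```text
tcp [ 0.5067 -0.0332  0.1501] [ 3.1408 -0.0034 -1.8144] F [-0.3  0.4 -4.1] [ 0.07  0.08 -0.02] 0.023947329473939773 16.3 plate [[58.7 -0.6]]
top none
scene 383 along [-33.7  91.7] across [-12.   10.6] z [0.1616 0.1831 0.1848]
  top face slope [-4.00000e-03  1.83435e+02] yaw slope [-0.074  0.579] 271[ WARN:0@0.021] global loadsave.cpp:275 findDecoder imread_('pics/b_top.png'): can't open/read file: check file path/integrity
Traceback (most recent call last):
TypeError: 'NoneType' object is not subscriptable
```

```bash
cat > fit.py <<'E'
from h import *
from scipy.optimize import least_squares
import sys
o=ctrl.get_obs();w=o["ee_pos"];print("tcp plate",toP(w).round(2),w.round(4),"yaw",o["eef_rot"].round(4),"F",o["force"].round(1),"t",o["time_s"])
und=w[2]*1000-3.2
for n in("scene","top"):
    p,d=viewer.camera(n);cv2.imwrite(f"pics/f_{n}.png",p)
    _,X=cloud(n,p,d,((0,0,0),(180,255,255)));P=toP(X);z=X[:,2]*1000
    def circ(c0,r,zl,zh,pad=6):
        k=(np.linalg.norm(P-c0,axis=1)<r+pad)&(z>zl)&(z<zh)
        Q=P[k];
        if k.sum()<30: return k.sum()
        # side points only: on cylinder wall
        f=least_squares(lambda c:np.linalg.norm(Q-c,axis=1)-r,c0,loss="soft_l1",f_scale=1.0)
        return k.sum(),f.x.round(1),round(float(np.abs(f.fun).mean()),2)
    hx=toP(w)[0]-[59.8,0]
    print(n,"hub wall",circ(hx,25,und+4,und+30),"table wall",circ(hx+[135,0],25,und+38.5,und+40,4),"shaft wall",circ(np.zeros(2),13,70,103,4),"shoulder wall",circ(np.zeros(2),24,16,58,5))
    for nm,c,r,zz in(("hubtop",hx,25,und+36),("tabletop",hx+[135,0],25,und+42)):
        k=(np.linalg.norm(P-c,axis=1)<r+8)&(abs(z-zz)<4)
        if k.sum()>30: print("  ",nm,k.sum(),cv2.minEnclosingCircle(P[k].astype(np.float32)),P[k].mean(0).round(1))
E
python3 fit.py; python3 -c "
import cv2
p=cv2.imread('pics/f_scene.png');cv2.imwrite('pics/c5.png',cv2.resize(p[150:350,220:420],None,fx=3,fy=3))"
```

```text
tcp plate [[58.88 -0.6 ]] [ 0.5069 -0.0332  0.1505] yaw [ 3.1415 -0.0033 -1.8155] F [ 1.3 -0.2 -4.6] t 16.4
scene hub wall (np.int64(74), array([10.7,  1.4]), 2.37) table wall 23 shaft wall (np.int64(93), array([-4.1, -2. ]), 1.16) shoulder wall (np.int64(401), array([-0.2,  0.7]), 1.3)
   hubtop 158 ((4.233580589294434, 1.3957661390304565), 27.35801124572754) [4.7 2.6]
   tabletop 439 ((135.7729034423828, 1.0558375120162964), 26.73731231689453) [139.6  -1.2]
top hub wall 0 table wall 0 shaft wall 0 shoulder wall 0
```

View pics/c5.png

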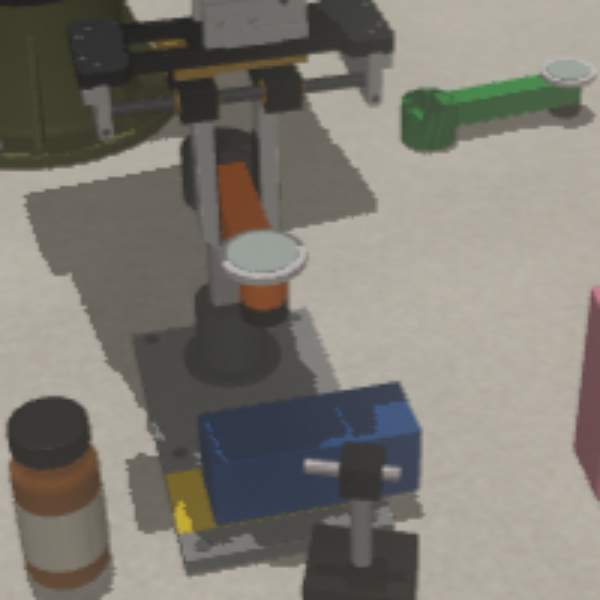

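The bracket is held level above the shaft with the bar pointing to the lane. The table is at crop (264,255), over the block. The estimated offset is about 1 mm, well inside the taper, so I'll descend in stages and watch the force.

Call:
{"api": "carry_out", "payload": {"commands": [1,0.06,0.02,-0.8,0,0,0.003,1,0.06,0.02,-1.6,0,0,0.003,1,0.06,0.02,-2.4,0,0,0.003,1,0.06,0.02,-3.0,0,0,0.003,1,0.06,0.02,-3.4,0,0,0.003,1,0.06,0.02,-3.7,0,0,0.003,1,0.06,0.02,-3.9,0,0,0.003,1,0.06,0.02,-4.1,0,0,0.003]}}

```text
time_s: 17.17
ee_pos: [0.5077, -0.0331, 0.1096]
eef_rot: [-3.141, -0.003, -1.813]
force: [-0.8, -0.4, -4.5]
grip_width: 0.0237
```

Call:
{"api": "carry_out", "payload": {"commands": [1,0,0,-0.15,0,0,0,1,0,0,-0.3,0,0,0,1,0,0,-0.45,0,0,0,1,0,0,-0.6,0,0,0]}}

```text
time_s: 17.5
ee_pos: [0.5077, -0.033, 0.1036]
eef_rot: [-3.141, -0.003, -1.813]
force: [-0.6, 1.3, -3.5]
grip_width: 0.0237
```

Call:
{"api": "carry_out", "payload": {"commands": [1,0,0,-0.4,0,0,0,1,0,0,-0.8,0,0,0,1,0,0,-1.2,0,0,0,1,0,0,-1.6,0,0,0,1,0,0,-2.0,0,0,0,1,0,0,-2.4,0,0,0]}}

```text
time_s: 18.0
ee_pos: [0.5077, -0.033, 0.0791]
eef_rot: [-3.141, -0.003, -1.813]
force: [-1.3, 2.2, -3.1]
grip_width: 0.0238
```

Call:
{"api": "carry_out", "payload": {"commands": [1,0,0,-0.3,0,0,0,1,0,0,-0.6,0,0,0,1,0,0,-0.9,0,0,0,1,0,0,-1.05,0,0,0,1,0,0,-1.15,0,0,0]}}

```text
time_s: 18.42
ee_pos: [0.5077, -0.033, 0.0674]
eef_rot: [-3.141, -0.003, -1.813]
force: [-2.6, 0.6, 1.3]
grip_width: 0.0241
```

Call:
{"api": "carry_out", "payload": {"commands": [1,0,0,-0.05,0,0,0,1,0,0,-0.1,0,0,0,1,0,0,-0.1,0,0,0]}}

```text
time_s: 18.67
ee_pos: [0.5078, -0.033, 0.0673]
eef_rot: [-3.141, -0.003, -1.813]
force: [-5.6, 1.6, 7.7]
grip_width: 0.0239
```

Call:
{"api": "carry_out", "payload": {"commands": [0.3,0,0,0.05,0,0,0,0,0,0,0.05,0,0,0,-0.2,0,0,0.05,0,0,0,-0.2,0,0,0.05,0,0,0,-0.2,0,0,0.05,0,0,0,-0.2,0,0,0.05,0,0,0,-0.2,0,0,2,0,0,0,-0.2,0,0,5,0,0,0,-0.2,0,0,9,0,0,0,-0.2,0,0,13,0,0,0,-0.2,0,0,16,0,0,0]}}

```text
time_s: 19.58
ee_pos: [0.508, -0.0331, 0.2306]
eef_rot: [-3.139, -0.003, -1.813]
force: [0.6, -0.1, 0.1]
grip_width: 0.0563
```

Call:
{"api": "carry_out", "payload": {"commands": [-0.2,-8,30,2,0,0,0,-0.2,-8,30,2,0,0,0,-0.2,-8,30,2,0,0,0,-0.2,-8,30,2,0,0,0,-0.2,-8,30,2,0,0,0,-0.2,-8,30,2,0,0,0,-0.2,-8,30,2,0,0,0,-0.2,-8,30,2,0,0,0,-0.2,-8,30,2,0,0,0,-0.2,-8,30,2,0,0,0,-0.2,-8,30,2,0,0,0]}}

```text
time_s: 20.5
ee_pos: [0.4281, 0.2664, 0.2505]
eef_rot: [-3.139, -0.003, -1.813]
force: [-0.2, -0.3, -0.2]
grip_width: 0.0566
```

Run:
```python
from h import *
o=ctrl.get_obs();print(o["ee_pos"],o["time_s"],o["force"],o["grip_width"])
im=[]
for n in("top","scene"):
    p,d=viewer.camera(n)
    uv,X=cloud(n,p,d,ORANGE);P=toP(X);k=(abs(P-[65,0])<[70,40]).all(1)&(X[:,2]>.05);print(n,"bar",k.sum(),np.percentile(P[k],[2,98],axis=0).round(1).tolist(),np.percentile(X[k,2],[2,50,98]).round(4))
    t=k&(X[:,2]>.094)
    if t.sum()>20: print("  top",t.sum(),np.median(X[t,2]).round(4),"slope",np.polyfit(P[t,0],X[t,2]*1000,1).round(3),"yaw",np.polyfit(P[t,0],P[t,1],1).round(3))
    _,Y=cloud(n,p,d,((0,0,0),(180,255,255)));Q=toP(Y)
    for nm,c,zz in(("hubtop",[0,0],.1),("table",[135,0],.106)):
        k=(np.linalg.norm(Q-c,axis=1)<30)&(abs(Y[:,2]-zz)<.007);print("  ",nm,k.sum(),np.median(Y[k,2]).round(4),Q[k].mean(0).round(1))
    uv,X=cloud(n,p,d,BLUE);P=toP(X);kk=(abs(P-[135,20])<[60,125]).all(1)&(abs(X[:,2]-.062)<.006);print("  blk",rect(P[kk]/1000))
    im.append(cv2.resize(p[110:320,180:440] if n=="top" else p[190:390,190:450],(520,400)))
im=np.vstack(im);cv2.imwrite("pics/c6.png",cv2.resize(im,None,fx=.74,fy=.74))
```

```text
[0.42814726 0.2663732  0.25045046] 20.5 [-0.21257353 -0.33726906 -0.23544812] 0.05658431478098962
top bar 435 [[26.9, -12.0], [110.1, 9.6]] [0.094  0.0993 0.1044]
  top 427 0.0994 slope [-1.60000e-02  1.00517e+02] yaw [ 0.005 -1.453]
   hubtop 373 0.1006 [ 2.2 -0.4]
   table 439 0.1048 [133.7  -1.1]
  blk (array([136.4,  22.2]), array([127.8,  51. ]), 89.8)
scene bar 343 [[25.6, -12.2], [102.4, 10.5]] [0.0867 0.0999 0.1021]
  top 322 0.1 slope [-1.00000e-02  1.00539e+02] yaw [-0.005 -0.867]
   hubtop 263 0.1007 [ 9.5 -1.6]
   table 445 0.1052 [140.1  -1. ]
  blk (array([139. ,  22.5]), array([ 53.1, 128.5]), 0.1)
```

View pics/c6.png

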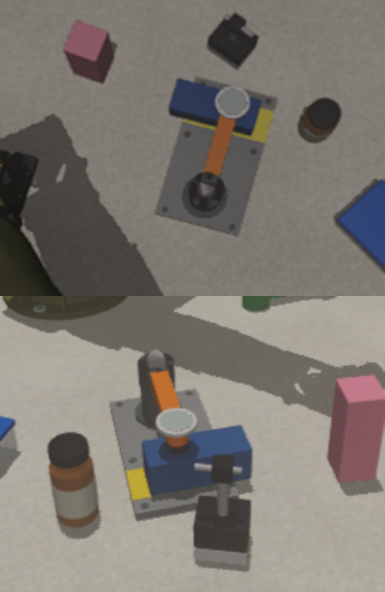

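The bracket is home: the bar top is at 100 mm and the table at 105–106 mm. The block is flat under the foot, and the jar, box and stand are in place. Handing in.

```bash
python3 -c "
from station import ticket
print(ticket.hand_in())"
```

```text
the job is handed in; nothing more can be done
None
```

The job is handed in at about 20.5 s robot time. The blue block lies flat across the plate in the lane, and the orange bracket is fully home on the shaft with its foot over the block.

- **Block:** I slid it against the plate edge with a 4 mm lift and tipped it by pushing near its top. The first push stopped just short and it rocked back upright; the second push tipped it over. I then nudged it in about 8 mm.
- **Bracket:** I gripped it by the bar, turned it to the flat and lowered it onto the shaft. It met almost no force until it stopped on the shoulder at about 8 N, and then I let go.

**Last checks:**
- **Heights:** The block top is at 62 mm and the bar top at about 100 mm, which matches fully home. The specimen table read 105–106 mm against 106 mm nominal.
- **Block position:** It sticks out about 22 mm and sits 1.5 to 4 mm off the lane's centre line, away from the shaft. The two cameras disagree by about 2.5 mm on this, and by the larger figure the block's edge would be about 2 mm outside the lane.
- **Other objects:** The jar, the stand and the pink block look unmoved in the last pictures. The box and the green bracket are only partly in those crops, and nothing touched them.

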